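# Lock a circuit board down with a cam clamp

### The arm

A 6-joint arm with a two-finger parallel gripper is mounted at the origin on a cart in front of the work surface, level with it; the furniture and walls round the work are solid. World frame = base frame: x ahead of the robot, y to its left, z up, the work surface at z = 0. Lengths are in m, angles in rad, forces in N, time in s.
With the tool pointing down it reaches from about 0.15 to 0.775 m from the base axis. Payload 6.1 kg.
Tool frame: the origin (TCP) lies on the centre line of the jaws, within the pads' length; the fingertips stand 19 mm ahead of it and the grasp point (between the pads) is the TCP (robot.nose_length is the distance from the TCP to the fingertips, in m); z points along the fingers, y is the line along which they close (so a half turn about z gives the same grasp; the last joint's range is limited). The gripper opens to 85 mm and grips with 20 to 120 N. Pads are 22 mm wide; open, the fingers measure 114 mm over their backs; the gripper's body (76 mm by 85 mm) begins 54 mm behind the grasp point. The pads swing forward as they close: fully open they stand 13 mm farther back than shut.
Start: joints at [-1.259, 0.126, -0.04, 1.405, 0, 1.571], TCP at [0.161, -0.5, 0.25] pointing down, gripper open.
Joint ranges: [-2.72, 2.72], [-0.95, 1.95], [-1.27, 1.35], [-1.78, 2.02], [-1.46, 1.47], [-3.14, 3.14]. Speed limits (rad/s): [2.39, 2.39, 3.01, 3.14, 3.14, 3.14].

### API

Orientations are given as a 3x3 rotation matrix whose columns are the frame's x, y, z axes.
In Python, from station import robot, snapshot, camera_params gives the robot as it stands (robot), with the cameras as plain functions. Calls block until the motion is done:
- robot.move_ptp(position, orientation): joint-space move of the TCP to a pose.
- robot.servo_line(position, attitude=None, velocity=0.15): straight line of the TCP; attitude=None keeps the orientation; velocity is the mean speed in m/s.
- robot.move_j(angles): joint-space move.
- robot.set_gripper(opening): finger opening in m; the grip force is fixed at half the most; returns when the fingers have stopped.
- robot.dwell(seconds).
- robot.ik(position, orientation): joint angles nearest the present ones, or None.
- robot.observe(): the state.
- snapshot(name): name is "scene" or "top" or "wrist"; returns the picture (420x560x3 uint8, red, green, blue); there is no depth.
- camera_params(name): a dict with "fx", "fy", "cx", "cy" (pixels), "pose" (4x4, takes a point from camera to world coordinates). Camera axes: x right, y down, z forward; pixel columns grow to the right and rows downward; lengths in m; the calibration is good to about 2 mm. The wrist camera is an equidistant fisheye: a pixel r from the principal point sees the ray r / f radians off the axis. A picture is of the moment at which its call begins: read the wrist's pose just before it. camera_params takes no time and is no camera call; for the wrist camera it gives the pose at the moment of the call.
A pose or a line that the arm cannot do raises robot.Unreachable and nothing moves.
- robot.finish_job(): hands the job in; it is judged then, once.
The state is a dict: "t": time; "qpos": joint angles; "dq": joint speeds; "joint_torque": joint torques, N m; "ee_pos": TCP position; "orientation": TCP orientation; "contact_force": force on the tool from outside, world axes, zero at the start; "wrist_torque": the same for the moment, N m; "opening": finger opening in m; "grip_force": force on a finger pad.
Only numpy, scipy, OpenCV 4.12 (cv2) and the standard library are available. Lean on these libraries where they do the work, as an engineer would, in place of code of your own. Each camera call takes 0.05 s, during which the arm holds its last target. There are 200 camera calls.

### The job

One of the two cam clamps on the bench has a power-supply board lying in it, not yet held; lock that board down. First, with the cam lever still up, turn the wing nut clockwise until its wing lies in line with the clamp bar, which sets the right clamping force. Then flip the cam lever all the way down and let go, so that the rubber pusher holds the board.

Things in the scene. Friction and masses are not known exactly. Their poses are not given: they have to be found in the camera images.
- fixture: The cam clamp with the board in it, fixed (an empty twin is not used). Plate 200 x 120 x 12 mm; origin: centre of its underside, on the bench, z up; the lever's side, -x, roughly faces the robot. Steel clamp bar 24 mm wide along x (y = 0, x -90 to +75 mm), top 73 mm up (lever upright), 65 when clamped. Board loose in a nest at x 23 to 75, y -37 to +52, 42 mm up. Two lever cheeks 94 mm tall.
- nut (a joint): Turn (rad) of the wing nut about its vertical axis at x +55, y 0 mm in the fixture's frame; grows clockwise from above; range 0 to 2.4, starts 0.15 to 0.9. 0: wing along fixture y; 1.57: in line with the bar (x), the right setting. Wing: upright flat, 44 long, 10 thick, from 77 to 101 mm above the bench (lever upright), on a 24 mm collar. Stiff (0.05 Nm), stays put, does not rise.
- cam_lever (a joint): Angle (rad) of the cam lever on its hinge (along fixture y, at x -40, y 0, z 83 mm). 0: upright; grows as it falls towards fixture -x; 1.4: fully down at its stop, nearly level. Starts 0 to 0.3. Flat handle 8 thick, 16 mm wide; crossbar 12 mm in diameter, 24 long, centred 58 mm from the hinge. Needs 2 to 4 N there, stays where left; lowers bar and nut evenly, 8 mm in all.
- pusher: Sprung rubber foot, 18 mm in diameter, under the bar below the wing nut; its underside is 13.9 mm below its origin. 2 to 7 mm above the board while the lever is up; the nut lowers it 2 mm per rad. Lever down, it presses the board: about 6 N at the right nut setting, less if the nut is looser, more if tighter (1.5 N/mm).

How it is judged:
On the way, in this order (a step that is already met when the one before it is completed fails the run):
1. the wing nut is set in line with the clamp bar while the cam lever is still up (value of joint nut between 1.32 and 1.82 rad and value of joint cam_lever below 0.6 rad), for 0.2 s.
2. the cam lever is flipped down (value of joint cam_lever above 1.25 rad), for 0.2 s.
At the end, for the whole second after the job is handed in: The wing nut is within 14 degrees of in line with the clamp bar, the cam lever is down to within 9 degrees of its stop, and the pusher presses on the board with 4 to 8 N (value of joint nut between 1.32 and 1.82 rad and value of joint cam_lever above 1.25 rad and contact force between pusher and anything else between 4 and 8 N); the robot touches nothing.
It also fails if it takes over 51 s, if anything falls off the work surface, if the arm or the gripper's body presses on something with over 40 N, if the wrist force passes 120 N, or if a joint passes its speed limit or range.

## Working session

There is one attempt and no reset: what is moved stays moved. The work goes in short steps, each a Python script; the robot and the scene stay as the last script left them, time stands still between calls to the robot, and variables do not carry over. Pictures are saved under pics/ and viewed, at most 10 in all, crops included, and the job is handed in when it is done.

```bash
mkdir -p pics; ls
python3 - <<'E'
from station import robot, snapshot, camera_params
import cv2
for n in("scene","top"):
    p=camera_params(n); print(n,p)
    cv2.imwrite(f"pics/{n}0.png",snapshot(n)[:,:,::-1])
print(robot.observe()["t"])
E
```

```text
pics
station.py
scene {'fx': 491.9092516527407, 'fy': 491.9092516527407, 'cx': 277.24706479273834, 'cy': 213.22663596087457, 'pose': array([[-0.83177627, -0.25433297,  0.49341967, -0.10281149],
       [-0.55482474,  0.40943773, -0.72424461,  0.89776396],
       [-0.01782535, -0.87617092, -0.48167081,  0.71781324],
       [ 0.        ,  0.        ,  0.        ,  1.        ]])}
top {'fx': 463.28500186833423, 'fy': 463.28500186833423, 'cx': 282.77373313407287, 'cy': 207.84364235506882, 'pose': array([[ 0.01497334, -0.98520607,  0.1707185 ,  0.38298494],
       [-0.9997466 , -0.01188118,  0.01911997, -0.03843608],
       [-0.01680877, -0.17096153, -0.98513432,  0.98110734],
       [ 0.        ,  0.        ,  0.        ,  1.        ]])}
0.1
```

View pics/scene0.png

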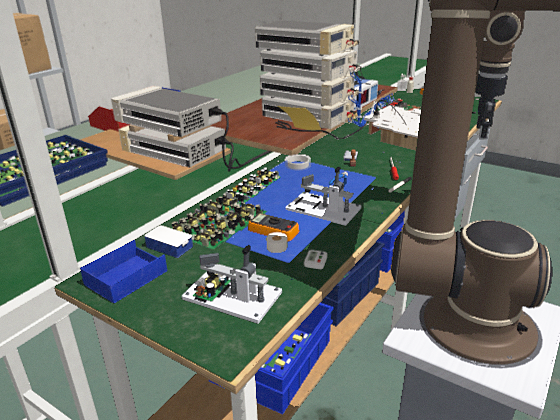

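View pics/top0.png

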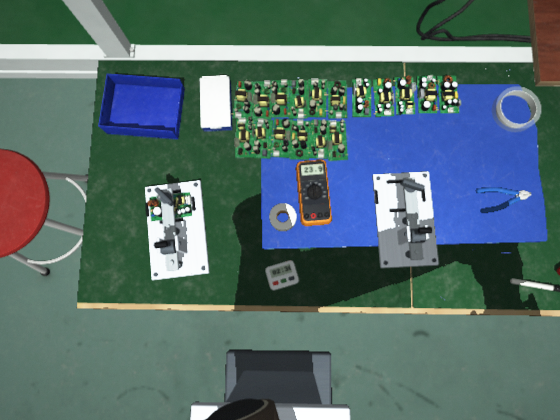

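The board (green, with components) is in the left fixture, at about (177,230) in top and (235,285) in scene. The right twin is empty. Next I get the plate's rough pose from its white mask, then go closer with the wrist camera.

```bash
cat > h.py <<'E'
import numpy as np, cv2
def ray(p,u,v,fish=False):
    d=np.array([(u-p["cx"])/p["fx"],(v-p["cy"])/p["fy"]]); r=np.linalg.norm(d)
    if fish: c=np.r_[d/max(r,1e-9)*np.sin(r),np.cos(r)]
    else: c=np.r_[d,1]/np.sqrt(1+r*r)
    T=p["pose"]; return T[:3,3],T[:3,:3]@c
def onz(p,u,v,z,fish=False):
    o,d=ray(p,u,v,fish); return o+d*(z-o[2])/d[2]
def tri(*rays):
    A=sum(np.eye(3)-np.outer(d,d) for o,d in rays); b=sum((np.eye(3)-np.outer(d,d))@o for o,d in rays)
    x=np.linalg.solve(A,b); return x,[np.linalg.norm(np.cross(x-o,d)) for o,d in rays]
def proj(p,X,fish=False):
    T=p["pose"]; c=T[:3,:3].T@(np.asarray(X)-T[:3,3])
    if fish:
        r=np.hypot(c[0],c[1]); th=np.arctan2(r,c[2]); k=th/r
    else: k=1/c[2]
    return np.array([p["cx"]+p["fx"]*c[0]*k,p["cy"]+p["fy"]*c[1]*k])
def down(yaw):  # tool z down, tool x along yaw
    c,s=np.cos(yaw),np.sin(yaw); return np.array([[c,s,0],[s,-c,0],[0,0,-1.]])
E
python3 - <<'E'
from station import robot, snapshot, camera_params
from h import *
im=cv2.imread("pics/top0.png"); p=camera_params("top")
m=(im.min(2)>110)[150:300,130:230].astype(np.uint8)
hull=cv2.convexHull(np.vstack([c for c in cv2.findContours(m,0,2)[0] if cv2.contourArea(c)>60]))
r=cv2.boxPoints(cv2.minAreaRect(hull))+[130,150]
P=[onz(p,*q,0.012) for q in r]; print(r,np.round(P,4), np.mean(P,0))
print(np.linalg.norm(P[0]-P[1]),np.linalg.norm(P[1]-P[2]))
a=cv2.resize(im[170:290,135:225],None,fx=5,fy=5,interpolation=2)
s=cv2.imread("pics/scene0.png")[235:325,175:245+50]
b=cv2.resize(s,(340,255),interpolation=2)
o=np.zeros((600,800,3),np.uint8); o[:,:450]=a; o[:255,455:795]=b; cv2.imwrite("pics/crop0.png",o)
o=robot.observe(); print(o["orientation"],camera_params("wrist"))
E
```

```text
[[142.13972664 185.08115768]
 [200.07691956 179.61538315]
 [209.04833984 274.7124176 ]
 [151.11114502 280.17819214]] [[0.597  0.2839 0.012 ]
 [0.6104 0.1593 0.012 ]
 [0.4081 0.1314 0.012 ]
 [0.3951 0.2516 0.012 ]] [0.50268364 0.20655887 0.012     ]
0.12530127091034743 0.20423328890236664
[[ 9.51770761e-01  3.06809760e-01 -4.36329727e-04]
 [ 3.06810070e-01 -9.51769764e-01  1.37745418e-03]
 [ 7.33094543e-06 -1.44489097e-03 -9.99998956e-01]] {'fx': 325.19226210127806, 'fy': 325.19226210127806, 'cx': 276.95587196717037, 'cy': 207.47669541072273, 'pose': array([[ 0.30665872, -0.9167753 , -0.2558974 ,  0.22380928],
       [-0.95181882, -0.29569632, -0.08126876, -0.47869209],
       [-0.00116273,  0.26848974, -0.96328184,  0.37281883],
       [ 0.        ,  0.        ,  0.        ,  1.        ]])}
```

View pics/crop0.png

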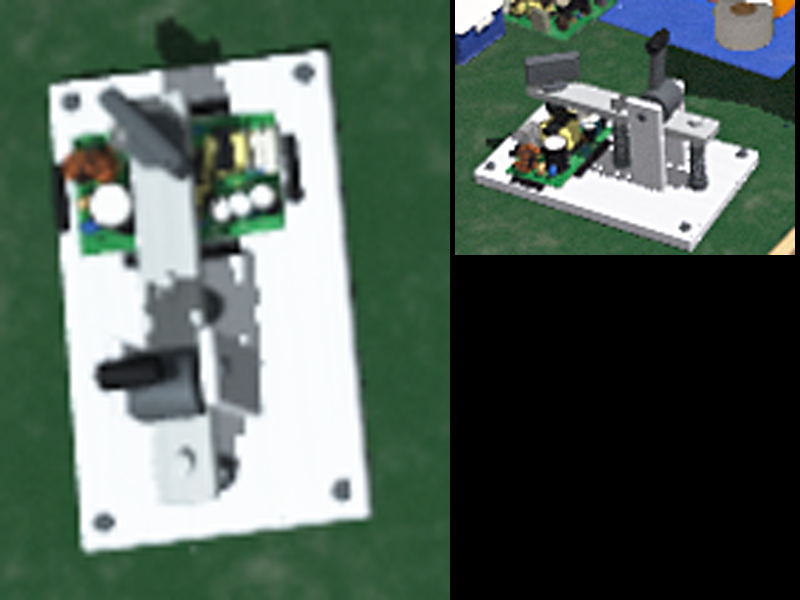

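The crop shows the wing (dark flat, centre about (145,130) in the crop) at about 45°. The lever is nearly upright with its crossbar near (140,368). The plate yaw is about 0.15 rad. I take two close wrist views next.

Run:
```python
from station import robot, snapshot, camera_params
from h import *
import pickle
yaw=0.15; c=np.array([0.5027,0.2066]); R2=np.array([[np.cos(yaw),-np.sin(yaw)],[np.sin(yaw),np.cos(yaw)]])
S=[]
for k,f in enumerate([(-0.02,-0.03),(-0.09,0.05)]):
    robot.move_ptp([*(c+R2@f),0.23],down(yaw))
    robot.dwell(0.2)
    p=camera_params("wrist"); im=snapshot("wrist")[:,:,::-1]
    S.append((p,im)); cv2.imwrite(f"pics/w{k}.png",im)
pickle.dump(S,open("w.pkl","wb"))
o=robot.observe();print(o["t"],o["qpos"],o["opening"])
```

```text
4.8583 [ 5.36728583e-01  2.94560981e-02 -1.89184970e-01  1.35231398e+00
 -9.07490097e-05 -2.75338685e+00] 0.0853488957259565
```

View pics/w0.png

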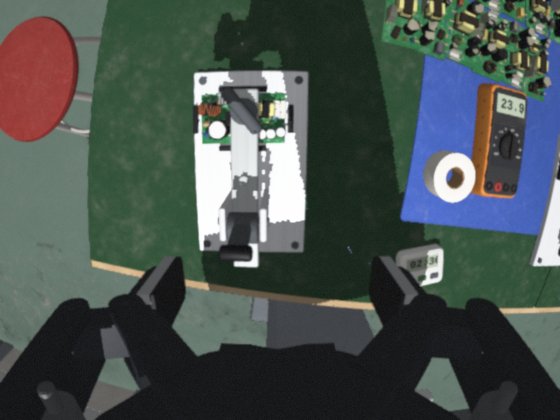

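View pics/w1.png

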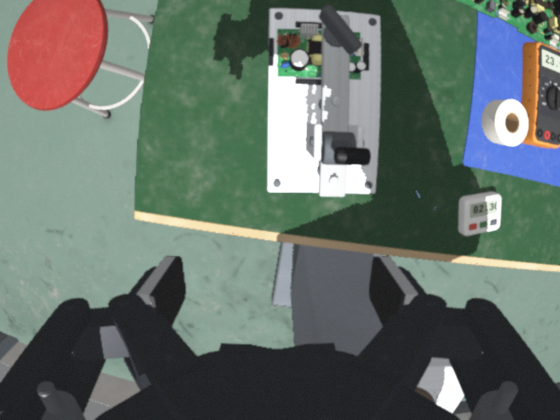

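w0 shows the fixture at columns 195–308, rows 70–265, with the wing at about (240,107) and the crossbar at about (237,253). w1 shows the wing at about (341,30) and the crossbar at about (350,156). I enlarge both to read feature points.

Run:
```python
from h import *
a=cv2.imread("pics/w0.png")[66:270,188:318]; b=cv2.imread("pics/w1.png")[2:206,260:390]
f=2.94
cv2.imwrite("pics/crop1.png",np.hstack([cv2.resize(x,(382,600),interpolation=cv2.INTER_CUBIC) for x in(a,b)]))
```

```text
(no output)
```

View pics/crop1.png

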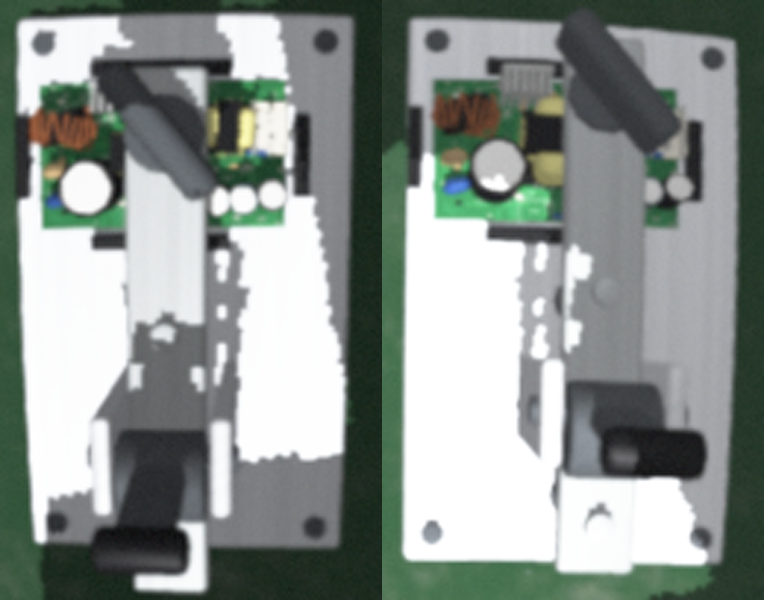

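In the crop, the four plate screws, the wing ends and the crossbar ends are readable in both views. I triangulate them.

Run:
```python
from h import *
import pickle
(p0,_),(p1,_)=pickle.load(open("w.pkl","rb"))
g=lambda a:(188+(a[0]+.5)*130/382-.5,66+(a[1]+.5)*.34-.5); h=lambda a:(260+(a[0]-382+.5)*130/382-.5,2+(a[1]+.5)*.34-.5)
pts=dict(s1=((43,43),(437,41)),s2=((326,41),(712,57)),s3=((57,522),(432,531)),s4=((315,527),(701,538)),
 wA=((110,75),(580,22)),wB=((203,187),(665,142)),cbL=((96,549),(608,453)),cbR=((185,549),(701,453)))
X={}
for k,(a,b) in pts.items():
    X[k],e=tri(ray(p0,*g(a),True),ray(p1,*h(b),True)); print(k,X[k].round(4),np.round(e,4))
c=sum(X[s] for s in("s1","s2","s3","s4"))/4
d=X["s1"]+X["s2"]-X["s3"]-X["s4"]; yaw=np.arctan2(d[1],d[0]); l=X["s1"]+X["s3"]-X["s2"]-X["s4"]
print("c",c,"yaw",yaw,np.arctan2(l[1],l[0])-np.pi/2)
R=np.array([[np.cos(yaw),-np.sin(yaw),0],[np.sin(yaw),np.cos(yaw),0],[0,0,1]])
for k in X: print(k,(R.T@(X[k]-[c[0],c[1],0])).round(4))
w=R.T@(X["wA"]-X["wB"]); print("nut",np.arctan2(w[0],w[1]), "mid",(X["wA"]+X["wB"])/2)
print("nut axis from frame", R@[.055,0,0]+c)
t0=np.float32([onz(p0,*g(pts[s][0]),.012,True) for s in("s1","s2","s3","s4")]).mean(0);t1=np.float32([onz(p1,*h(pts[s][1]),.012,True) for s in("s1","s2","s3","s4")]).mean(0);print(t0,t1)
```

```text
s1 [0.5838 0.2674 0.0121] [0.0002 0.0002]
s2 [0.5975 0.1682 0.0132] [0.0003 0.0003]
s3 [0.4063 0.2423 0.0148] [0.0003 0.0003]
s4 [0.4192 0.1433 0.014 ] [0. 0.]
wA [0.569  0.2268 0.0967] [0.0006 0.0006]
wB [0.5416 0.1979 0.0885] [0.001 0.001]
cbL [0.455  0.2099 0.141 ] [0.0003 0.0003]
cbR [0.4587 0.1884 0.1412] [0.0002 0.0002]
c [0.50171438 0.20527767 0.01352714] yaw 0.13952469069553555 0.13361389129782597
s1 [0.0899 0.0501 0.0121]
s2 [ 0.0897 -0.0501  0.0132]
s3 [-0.0893  0.0499  0.0148]
s4 [-0.0903 -0.0499  0.014 ]
wA [0.0696 0.012  0.0967]
wB [ 0.0385 -0.0128  0.0885]
cbL [-0.0456  0.0111  0.141 ]
cbR [-0.0449 -0.0107  0.1412]
nut 0.8984742325268373 mid [0.555307   0.21238229 0.09263649]
nut axis from frame [0.5561799  0.21292665 0.01352714]
[0.50118625 0.2052565  0.012     ] [0.5016805 0.2050961 0.012    ]
```

```bash
cat >> h.py <<'E'
yaw=0.137; C=np.array([0.5017,0.2053,0]); RF=np.array([[np.cos(yaw),-np.sin(yaw),0],[np.sin(yaw),np.cos(yaw),0],[0,0,1]])
fx=lambda *v: C+RF@np.array(v)
E
python3 - <<'E'
from station import robot, snapshot, camera_params
from h import *
def st(s):
    o=robot.observe(); print(s,round(o["t"],2),o["ee_pos"].round(4) if hasattr(o["ee_pos"],"round") else o["ee_pos"],np.round(o["contact_force"],1),np.round(o["wrist_torque"],2),round(o["opening"],4),np.round(o["grip_force"],1),round(o["qpos"][5],3))
n=lambda a: down(yaw+np.pi+np.pi/2-a)
A=fx(.055,0,.2); B=fx(.055,0,.100)
robot.move_ptp(A,n(.87)); robot.set_gripper(.035); st("above")
robot.servo_line(B,velocity=.08); st("at")
robot.set_gripper(0.0); st("grip")
for a in(1.1,1.35,1.58): robot.move_ptp(B,n(a)); st(a)
robot.dwell(.3); st("held")
robot.set_gripper(.035); st("open")
robot.servo_line(A,velocity=.12); st("up")
p=camera_params("wrist"); im=snapshot("wrist")[:,:,::-1]; cv2.imwrite("pics/w2.png",im)
im=snapshot("top")[:,:,::-1]; cv2.imwrite("pics/top2.png",im)
u,v=proj(p,fx(.02,0,.08),True); print(u,v)
E
```

```text
above 7.37 [0.5562 0.2128 0.2   ] [-0.6 -0.  -0.6] [ 0.02 -0.01 -0.03] 0.035 0.0 -0.472
at 8.77 [0.5566 0.213  0.1007] [ 0.2 -0.3  0.1] [0.04 0.   0.02] 0.0351 0.0 -0.472
grip 9.11 [0.5569 0.2126 0.1007] [ 1.5 -1.6  3.5] [-0.43 -0.35  0.  ] 0.0085 60.7 -0.472
1.1 9.44 [0.5568 0.2128 0.1006] [ 2.1 -2.1  4.2] [-0.45 -0.37 -0.08] 0.0086 60.9 -0.246
1.35 9.79 [0.5567 0.2129 0.1006] [ 2.  -2.3  5.4] [-0.38 -0.38 -0.04] 0.0084 61.0 0.002
1.58 10.12 [0.5567 0.2131 0.1006] [ 1.4 -0.6  4.9] [-0.2  -0.36 -0.05] 0.0084 61.0 0.232
held 10.43 [0.5567 0.2131 0.1006] [ 2.9 -1.2  5.5] [-0.21 -0.36 -0.07] 0.0088 61.0 0.232
open 10.8 [0.5557 0.2128 0.0995] [ 1.2 -0.7 -0.1] [ 0.   -0.01  0.01] 0.0347 0.0 0.236
up 11.78 [0.5558 0.2127 0.1992] [-0.6  0.1 -0.2] [-0.06 -0.01  0.08] 0.0349 0.0 0.238
276.46988296052854 166.15614477212384
```

View pics/w2.png

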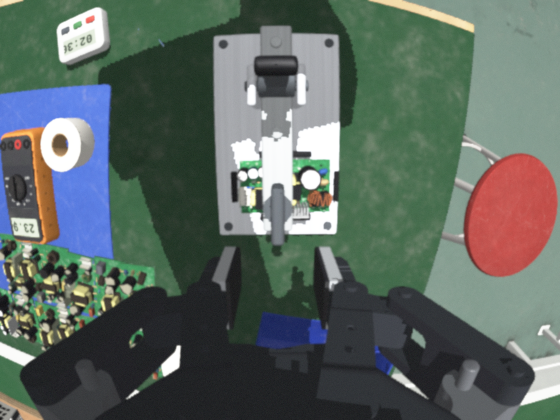

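w2 shows the wing in line with the bar (column 277, rows 180–245) and the lever still up, with its crossbar at about (277,65). Now I flip the lever with closed fingers from the +x side, following its arc.

Run:
```python
from station import robot, snapshot, camera_params
from h import *
def st(s):
    o=robot.observe(); print(s,round(o["t"],2),(RF.T@(o["ee_pos"]-C)).round(4),np.round(o["contact_force"],1),round(o["opening"],4))
D=down(yaw+np.pi); L=robot.nose_length
robot.set_gripper(0.0)
robot.servo_line(fx(-.015,0,.2),D,velocity=.15)
robot.servo_line(fx(-.015,0,.137+L),velocity=.1); st("ready")
for a in(0.1,.3,.5,.7,.9,1.1,1.25,1.4):
    s,c=np.sin(a),np.cos(a)
    robot.servo_line(fx(-.040-.058*s+.017*c,0,.083+.058*c+.006*s-.005*c+L),velocity=.06); st(a)
    if np.linalg.norm(robot.observe()["contact_force"])>25: print("stop"); break
robot.dwell(.3); st("down")
p=fx(-.092,0,.24); robot.servo_line(p,velocity=.15); st("up")
robot.servo_line(fx(-.2,-.0,.26),velocity=.2)
cv2.imwrite("pics/top3.png",snapshot("top")[:,:,::-1]);cv2.imwrite("pics/sc3.png",snapshot("scene")[:,:,::-1])
a=cv2.resize(cv2.imread("pics/top3.png")[170:290,135:225],None,fx=4,fy=4,interpolation=2)
b=cv2.resize(cv2.imread("pics/sc3.png")[235:325,175:285],(440,360),interpolation=2)
o=np.zeros((480,800,3),np.uint8);o[:,:360]=a;o[:360,360:]=b;cv2.imwrite("pics/crop3.png",o)
```

```text
ready 13.53 [-0.0147 -0.      0.156 ] [0.3 0.3 0.3] -0.0002
0.1 13.91 [-2.920e-02  1.000e-04  1.559e-01] [-0.8  0.6 -0.2] 0.0002
0.3 14.26 [-0.0415 -0.      0.1544] [ 0.5  1.  -1. ] 0.0
0.5 14.62 [-0.0536 -0.      0.1512] [-0.2  0.5 -0.7] 0.0004
0.7 14.97 [-6.510e-02 -1.000e-04  1.462e-01] [-0.7 -0.  -0.4] 0.0002
0.9 15.33 [-7.560e-02 -1.000e-04  1.393e-01] [0.1 0.4 0.2] 0.0002
1.1 15.69 [-8.47e-02 -1.00e-04  1.31e-01] [ 0.3 -0.6  0.4] 0.0
1.25 15.99 [-9.030e-02 -1.000e-04  1.239e-01] [-0.6 -0.3 -0.5] -0.0001
1.4 16.29 [-0.0932  0.0002  0.1177] [3.2 0.3 5.3] 0.0001
down 16.59 [-0.0932  0.0002  0.1177] [ 2.8 -0.3  5.7] -0.0001
up 17.56 [-9.250e-02 -1.000e-04  2.389e-01] [-0.3 -0.4  0.6] 0.0003
```

View pics/crop3.png

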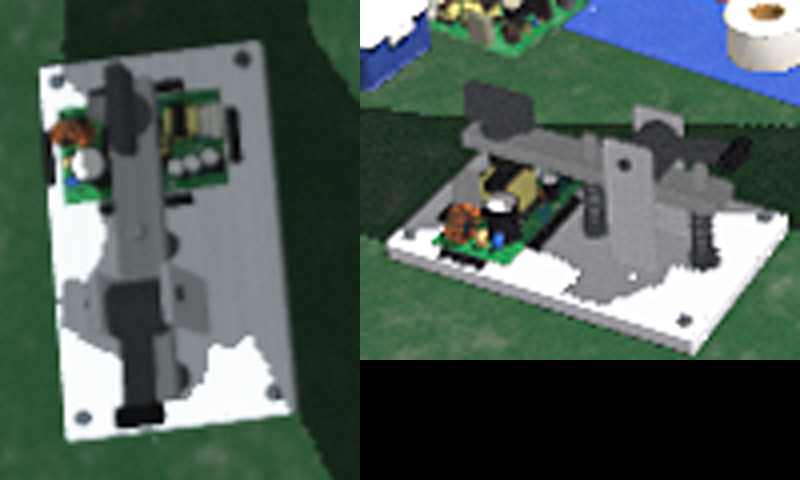

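The crop shows the wing along the bar at about (125,110) and the lever down, with its crossbar at about (140,414) in top and (735,152) in scene. I triangulate the crossbar to check the angle.

Run:
```python
from station import robot, snapshot, camera_params
from h import *
pt,ps=camera_params("top"),camera_params("scene")
X,e=tri(ray(pt,135+140/4,170+414/4),ray(ps,175+735/4-360/4,235+152/4)); print(RF.T@(X-C),e)
for a in(1.0,1.25,1.4):
    q=fx(-.04-.058*np.sin(a),0,.083+.058*np.cos(a)); u,v=proj(pt,q);s,t=proj(ps,q); print(a,(u-135)*4,(v-170)*4,(s-175)*4+360,(t-235)*4)
# reference: plate screws, to gauge calibration offset
for q in((-.09,-.05,.012),(-.09,.05,.012)):
    u,v=proj(pt,fx(*q));s,t=proj(ps,fx(*q)); print((u-135)*4,(v-170)*4,(s-175)*4+360,(t-235)*4)
```

```text
[-0.09685927 -0.0008758   0.09271652] [np.float64(0.0015905571056604286), np.float64(0.0015905571056603676)]
1.0 126.45984606825039 398.46844113977954 716.879381103897 115.82767037456438
1.25 134.78581750012108 412.7705017945757 727.9186621795386 138.58814584908464
1.4 139.72605089655872 417.7818567178135 731.8445332847523 152.34223216703094
273.9739230667269 396.7009608778535 763.3784949644898 216.9691357653228
83.04272697742192 420.416273244879 682.439311617394 320.68923253275693
```

```bash
python3 -c "
from station import robot, snapshot, camera_params
print(robot.finish_job())"
```

```text
the job is handed in; nothing more can be done
None
```

I set the wing nut in line with the bar, flipped the cam lever down to about 1.4 rad (measured from two camera views), moved the arm clear and handed the job in; I could not measure the pusher force directly, and no verdict came back.

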